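# Free a trailer coupler from its test ball and hold it up

### The job

On the bench fixture a small trailer coupler sits latched on its test ball. Draw the safety pin up out of the latch guide and lay it in the green tray (do not drop it in), then pull the latch handle sideways, away from the coupler, against its spring until the bolt is clear of the ball, and without forcing it lift the tongue off the ball by that handle. Finish with the coupler about 10 cm above its seat, still holding the latch handle so that the ball can be inspected; leave the ring gauge, spare ball and caliper where they lie.

Things in the scene. Friction and masses are not known exactly. Their poses are not given: they have to be found in the camera images.
- rig: Fixture fixed to the bench: steel base plate 330 x 120 x 12 mm, at one end a ball on a post, at the other a clevis with the tongue's hinge pin, parallel to y, at x = -220 mm, 80 mm above the bench. Origin at bench level under the ball's centre; x points from hinge to ball along the tongue, y to the side where the latch handle stands, z up. Turned by up to about 0.5 rad.
- ballmount: Steel ball, diameter 50 mm, its centre 80 mm above the bench, on a neck of diameter 24 mm, flange and 60 mm block, all fixed to the fixture. Origin as the fixture's (bench level under the ball).
- tongue (a joint): Hinge angle of the tongue, rad: 0 level, coupler seated on the ball; grows as the coupler end rises, up to 0.9. Swings freely, falls back when let go. About 0.7 kg, varying; 4 to 6 N at the coupler lifts it. With the latch home the bolt lies under the ball and the tongue cannot rise more than a few mm.
- hinge (a point): Centre of the tongue's hinge pin, on the hinge axis, 80 mm above the bench.
- socket (a point): Centre of the coupler's socket, on the tongue, 220 mm from the hinge; at the ball's centre (80 mm above the bench) when seated. The coupler is a round aluminium cap, diameter 72 mm, over the ball, its top 111 mm above the bench when seated; a casting 52 mm wide and a square tube 38 mm wide run back to the hinge.
- latch (a joint): Travel of the latch bolt, m: 0 home under the ball, grows as the handle is pulled outwards along the fixture's +y, stop at 0.018; from 0.013 on the bolt is clear of the ball. Spring 300 N/m: about 4 N at home, 9 N at the stop; springs home when let go. It slides in a guide on the coupler's side and rises with the tongue, so the tongue can be lifted and carried by the latch handle.
- latch_grip (a point): Middle of the latch handle's grey plastic upright grip: round, diameter 20 mm (24 at the top rim), 40 mm tall, from 23 mm below to 17 mm above this point, on a cranked steel rod. At the start 106 mm above the bench, 100 mm out from the ball along the fixture's +y. Moves with the latch and, on an arc of 220 mm about the hinge, with the tongue, leaning back toward the hinge by its angle.
- pin: Loose steel safety pin, 60 g, standing in the latch guide between coupler and latch handle, 55 mm from the ball along the fixture's +y; it locks the bolt. Origin under its shoulder (diameter 18 mm), 68 mm above the bench at the start; z points up out of the hole. Above it a round knob, diameter 20 mm, from 12 to 40 mm; below it a shank, diameter 8 mm, 24 mm long, loose in a 10 mm hole.
- tray: Green open tray fixed to the bench, 200 x 140 mm outside (x by y), walls 35 mm high and 4 mm thick, floor 4 mm. Origin at the centre of its underside.
- gauge: Steel ring gauge, diameter 76 mm, 20 mm high, lying flat. Origin at the centre of its underside. Leave alone.
- spare: Spare steel tow ball standing on its flange, 68 mm high, diameter 50 mm. Origin at the centre of its underside. Leave alone.
- caliper: Caliper lying flat, 230 mm long along its x, up to 60 mm wide, 16 mm high. Origin on the bench at mid length. Leave alone.

How it is judged:
By the outcome, as a careful person would: the job done as asked, in the order asked, and still so for the second after the job is handed in, while the arm keeps its last pose, push and grip.
It also fails if it takes over 58 s, if anything falls off the work surface, if the arm or the gripper's body presses on something with over 40 N, if the wrist force passes 120 N, or if a joint passes its speed limit or range.

### The arm

A 7-joint arm with a two-finger parallel gripper is mounted at the origin on the work surface. World frame = base frame: x ahead of the robot, y to its left, z up, the work surface at z = 0. Lengths are in m, angles in rad, forces in N, time in s.
With the tool pointing down it reaches from about 0.4 to 0.85 m from the base axis. Payload 10.4 kg.
Tool frame: the origin (TCP) lies on the centre line of the jaws, within the pads' length; the fingertips stand 8 mm ahead of it and the grasp point (between the pads) lies 11 mm behind it (r.finger_overhang is the distance from the TCP to the fingertips, in m); z points along the fingers, y is the line along which they close (so a half turn about z gives the same grasp; the last joint's range is limited). The gripper opens to 87 mm and grips with 3 to 60 N. Pads are 19 mm wide; open, the fingers measure 117 mm over their backs; the gripper's body (75 mm by 190 mm) begins 51 mm behind the grasp point.
Start: joints at [-1.201, 0.332, -0.065, 1.46, 0.022, 1.35, -0.088], TCP at [0.239, 0.577, 0.231] pointing down, gripper open.
Joint ranges: [-2.6, 2.6], [-0.5, 2.12], [-1.47, 1.34], [0.16, 2.42], [-1.27, 4.41], [0.06, 2.06], [-2.6, 2.6]. Speed limits (rad/s): [2.22, 2.22, 2.79, 2.79, 3.14, 3.14, 3.14].

### API

Orientations are given as a unit quaternion [x, y, z, w].
In Python, from bench import r, vision gives the robot as it stands.
- The arm moves only by the tool drive_tool, never from a script. Its argument "series" is a list of rows, each a list of 2 entries, a list of its own where there are three numbers: the shift along the world's x, y, z in cm, then the turn about the world's z in degrees. A call has exactly 10 rows; each row shifts and turns the commanded pose from where the row before left it; what a row does not reach is not made up. A row lasts 1/8 s, in which the tool goes at most 62.5 mm and 10.7 degrees, less where a joint would pass 70% of its speed; a pose out of reach is approached as far as the arm can. A call with a gripper value outside its range is refused whole. "hand" is the closure, from 0 (fully open) to 1 (shut), set as the call begins (left out, the last holds). The fingers move at their own pace and stop on an object; "newtons" is the grip in N (left out, the last holds). Time passes only in rows, so rows that do not move let the fingers close, or fill a call up. It gives the time, the measured TCP pose, the force, the opening and the grip force at its end, in the units of the state.
- r.read_state(): the state, without advancing time (a new reading comes with each control period).
- vision.camera(name): name is "scene" or "top" or "wrist"; returns a dict with "color" (400x640x3 uint8, red, green, blue), "intrinsics" (3x3 intrinsics, pixels), "R" (3x3) and "t" (3): a world point X has camera coordinates R X + t; the wrist camera has in their place "mount" (4x4, takes a point from camera to tool coordinates, whose origin is the TCP and whose axes are the flange's). Camera axes: x right, y down, z forward; pixel columns grow to the right and rows downward; lengths in m; the calibration is good to about 2 mm. A picture is of the moment at which its call begins: read the wrist's pose just before it. There is no depth.
- r.close_job(): hands the job in; it is judged then, once.
The state is a dict: "time": time; "joint_positions": joint angles; "joint_vel": joint speeds; "joint_torque": joint torques, N m; "ee_pos": TCP position; "eef_rot": TCP orientation; "ft_force": force on the tool from outside, world axes, zero at the start; "torque": the same for the moment, N m; "width": finger opening in m; "grip_force": force on a finger pad.
Only numpy, scipy, OpenCV 4.12 (cv2) and the standard library are available. Lean on these libraries where they do the work, as an engineer would, in place of code of your own. Each camera call takes 0.05 s, during which the arm holds its last target. There are 200 camera calls.

## Working session

There is one attempt and no reset: what is moved stays moved. The work goes in short steps, Python scripts to look and compute and a tool call to move; the robot and the scene stay as the last step left them, time stands still between calls to the robot, and variables do not carry over. Pictures are saved under pics/ and viewed, at most 10 in all, crops included, and the job is handed in when it is done.

Besides the shell and the picture viewer there is one more tool, called after ">>>" by a JSON object that holds its "method" and its "body", one argument or row to a line. drive_tool: Moves the arm, as the interface text tells. Its arguments: {"type":"object","properties":{"series":{"type":"array"},"hand":{"type":"number"},"newtons":{"type":"number"}},"required":["series"]}

```bash
mkdir -p pics; ls; python3 - <<'E'
from bench import r,vision
import cv2,numpy as np
s=r.read_state();print(s)
for n in("scene","top"):
    c=vision.camera(n);cv2.imwrite(f"pics/{n}0.png",c["color"][:,:,::-1])
    np.savez(f"{n}0.npz",**c); print(n,c["intrinsics"],c["R"],c["t"])
print(r.finger_overhang)
E
```

```text
pics
{'time': 0.0, 'joint_positions': array([-1.20060524,  0.3328597 , -0.06472282,  1.46096832,  0.02159471,
        1.34989393, -0.08850177]), 'joint_vel': array([ 0.00046239,  0.00137911, -0.0010476 ,  0.00185202,  0.00259446,
        0.0001798 , -0.00061703]), 'joint_torque': array([ 4.55704894e-04, -6.23269701e+01,  2.45800603e-02, -3.89893091e+01,
       -6.14716206e-02,  4.00212896e-02,  1.17663681e-04]), 'ee_pos': array([0.23907333, 0.57704832, 0.22974869]), 'eef_rot': array([ 1.95115677e-01,  9.80779975e-01, -7.08012821e-04, -1.12744470e-04]), 'ft_force': array([-0.59049333,  0.46398172, -1.07659871]), 'torque': array([0.0303976 , 0.02353041, 0.02695172]), 'grip_force': 0.0, 'width': 0.08693475600552063}
scene [[366.69971077   0.         312.01880398]
 [  0.         366.69971077 202.037122  ]
 [  0.           0.           1.        ]] [[-0.13362651  0.99102782  0.00279548]
 [ 0.771859    0.10584301 -0.62692179]
 [-0.62159282 -0.08161565 -0.77907718]] [ 0.1203373  -0.37914526  1.34712451]
top [[389.87766809   0.         312.35799508]
 [  0.         389.87766809 204.07740205]
 [  0.           0.           1.        ]] [[ 0.0286327  -0.99948774  0.01429773]
 [-0.98690526 -0.03053793 -0.15838388]
 [ 0.15873937 -0.00957554 -0.98727409]] [-0.08843533  0.57513238  0.90246335]
0.008
```

View pics/scene0.png

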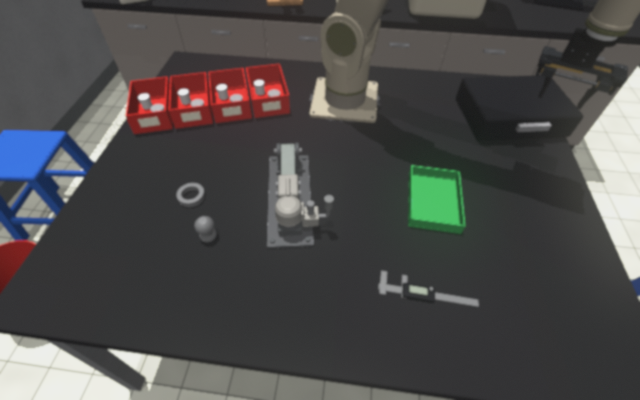

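View pics/top0.png

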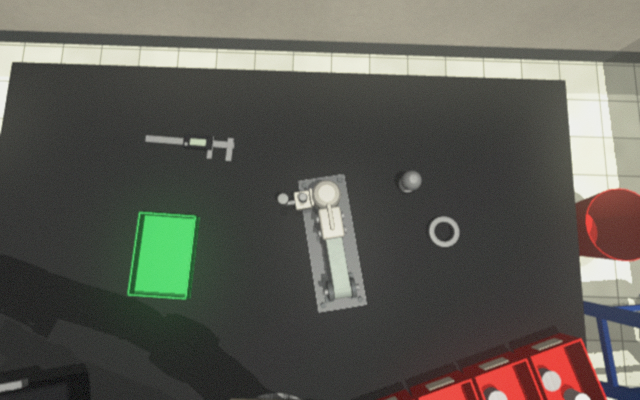

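Scene: coupler at about (288,208), pin (311,208), handle (329,200), tray (437,198). Top: coupler (326,193), pin knob (303,197), handle grip (283,199), tray (163,255), base-plate corners (299,181), (344,175), (366,303), (320,311).

```bash
cat > h.py <<'E'
import numpy as np,cv2
from scipy.spatial.transform import Rotation as Ro
def ray(c,px):
    K=c["intrinsics"]; d=np.linalg.inv(K)@np.array([px[0],px[1],1.])
    if "mount" in c:
        T=c["T"]@c["mount"]; return T[:3,3],T[:3,:3]@d
    R,t=c["R"],c["t"]; return -R.T@t,R.T@d
def onz(c,px,z):
    o,d=ray(c,px); return (o+d*(z-o[2])/d[2]).round(4)
def proj(c,X):
    if "mount" in c:
        M=np.linalg.inv(c["T"]@c["mount"]); p=M[:3,:3]@X+M[:3,3]
    else: p=c["R"]@X+c["t"]
    p=c["intrinsics"]@p; return (p[:2]/p[2]).round(1)
def tri(a,pa,b,pb):
    o1,d1=ray(a,pa);o2,d2=ray(b,pb)
    s=np.linalg.lstsq(np.c_[d1,-d2],o2-o1,rcond=None)[0]
    return (o1+d1*s[0]+o2+d2*s[1])/2,np.linalg.norm(o1+d1*s[0]-o2-d2*s[1])
def wrist(name):
    from bench import r,vision
    s=r.read_state(); c=dict(vision.camera("wrist"))
    T=np.eye(4);T[:3,:3]=Ro.from_quat(s["eef_rot"]).as_matrix();T[:3,3]=s["ee_pos"];c["T"]=T
    cv2.imwrite(f"pics/{name}.png",c["color"][:,:,::-1]);np.savez(f"{name}.npz",**c);return c,s
E
python3 - <<'E'
from h import *
t=dict(np.load("top0.npz"));s=dict(np.load("scene0.npz"))
q=[onz(t,p,.012) for p in[(299,181),(344,175),(366,303),(320,311)]];print(q)
d=(q[0]+q[1]-q[2]-q[3])[:2];print("yaw",np.arctan2(d[1],d[0]))
print("cap",onz(t,(326,193),.100),onz(s,(288,206),.1))
print("pin",onz(t,(303,197),.108),onz(s,(311,206),.108))
print("grip",onz(t,(283,199),.123),onz(s,(329,199),.123))
m=cv2.inRange(cv2.cvtColor(t["color"],cv2.COLOR_RGB2HSV),(45,120,60),(75,255,255))
k=max(cv2.findContours(m,0,1)[0],key=cv2.contourArea)
b=cv2.minAreaRect(k);print("tray",b,[onz(t,p,.035) for p in cv2.boxPoints(b)],onz(t,b[0],.03))
E
```

```text
[array([ 0.6415, -0.0359,  0.012 ]), array([ 0.6608, -0.1503,  0.012 ]), array([ 0.3438, -0.2088,  0.012 ]), array([ 0.3219, -0.0976,  0.012 ])]
yaw 0.1866185491488413
cap [ 0.5957 -0.1015  0.1   ] [ 0.5989 -0.1008  0.1   ]
pin [ 0.5833 -0.0489  0.108 ] [ 0.5975 -0.0437  0.108 ]
grip [ 0.5747 -0.0045  0.123 ] [ 0.5818 -0.0017  0.123 ]
tray ((162.9675750732422, 255.0255889892578), (63.73689270019531, 87.80619812011719), 6.709837436676025) [array([0.3488, 0.3615, 0.035 ]), array([0.5571, 0.3581, 0.035 ]), array([0.5435, 0.2028, 0.035 ]), array([0.3358, 0.2115, 0.035 ])] [0.4446 0.2853 0.03  ]
```

>>> {"method": "drive_tool", "body": {
  "series": [
    [[2, -3.5, 0], -3],
    [[2, -3.5, 0], -3],
    [[2, -3.5, 0], -3],
    [[2, -3.5, 0], -3],
    [[2, -3.5, 0], -3],
    [[2, -3.5, 0], -3],
    [[2, -3.5, 0], -3],
    [[2, -3.5, 0], -3],
    [[2, -3.5, 0], -3],
    [[2, -3.5, 0], -3]
  ],
  "hand": 0,
  "newtons": 25
}}

```text
time: 1.35
ee_pos: [0.4395, 0.2261, 0.2304]
eef_rot: [0.443, 0.896, -0.0, -0.0]
ft_force: [-0.0, 0.4, -0.1]
width: 0.0872
grip_force: 0.0
```

>>> {"method": "drive_tool", "body": {
  "series": [
    [[2, -3.5, 0], -3],
    [[2, -3.5, 0], -3],
    [[2, -3.5, 0], -3],
    [[2, -3.5, 0], -3],
    [[2, -3.5, 0], -3],
    [[2, -3.5, 0], -3],
    [[1.8, -3.5, 0], -3],
    [[1, -2.5, 0], -3],
    [[0, -0.4, 0], -2.8],
    [[0, 0, 0], 0]
  ]
}}

```text
time: 2.6
ee_pos: [0.5871, -0.0467, 0.2303]
eef_rot: [0.638, 0.77, -0.0, -0.0]
ft_force: [0.2, 0.2, -0.5]
width: 0.0872
grip_force: 0.0
```

```bash
python3 - <<'E'
from h import *
c,s=wrist("w1");print(s["ee_pos"],s["ft_force"],Ro.from_quat(s["eef_rot"]).as_matrix().round(3))
for X in[(.597,-.101,.111),(.587,-.047,.108),(.578,-.003,.123)]:print(proj(c,np.array(X)))
E
```

```text
[ 0.58705093 -0.04671829  0.23032127] [ 0.19036734  0.22601616 -0.52729061] [[-0.185  0.983 -0.001]
 [ 0.983  0.185  0.   ]
 [ 0.    -0.001 -1.   ]]
[314.8 248.3]
[314.8 194.5]
[313.8 149.4]
```

View pics/w1.png

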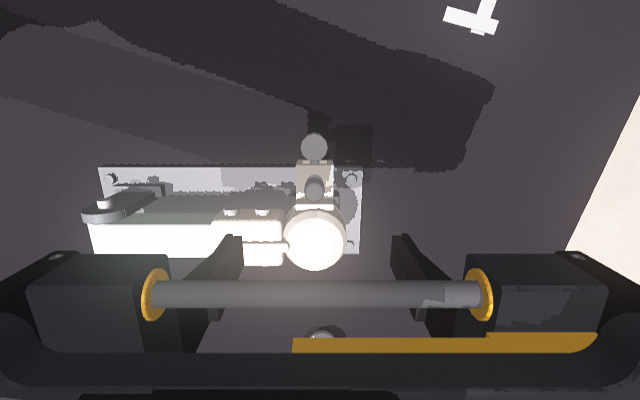

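Wrist view: cap centre about (315,240), pin knob (315,187), handle grip (314,146); the base-plate edge is level at row 167, so the yaw is right.

```bash
python3 - <<'E'
from h import *
c=dict(np.load("w1.npz"))
g=c["color"][110:290,250:380];cv2.imwrite("pics/w1c.png",cv2.resize(g[:,:,::-1],None,fx=3.3,fy=3.3,interpolation=0))
print(onz(c,(315,187),.105),onz(c,(314,146),.123),onz(c,(315,240),.1))
E
```

```text
[ 0.586  -0.0406  0.105 ] [ 5.776e-01 -1.000e-04  1.230e-01] [ 0.5965 -0.0972  0.1   ]
```

View pics/w1c.png

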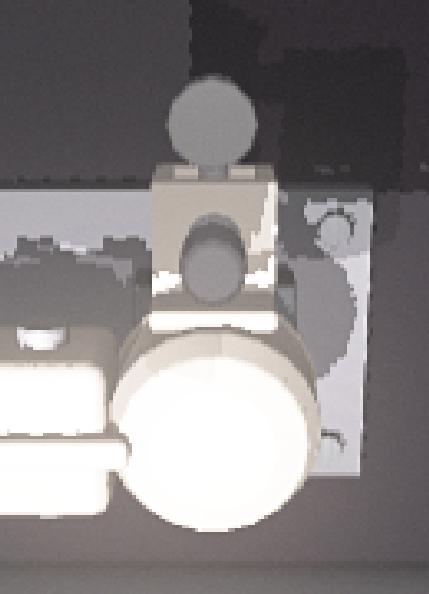

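The crop shows the knob's top disc at full-frame (314.5,192.7) and the grip top at (314,146.4), so the pin is about 2 mm further +y than the TCP. Descending on the knob.

>>> {"method": "drive_tool", "body": {
  "series": [
    [[0, 0.2, -2], 0],
    [[0, 0, -2], 0],
    [[0, 0, -2], 0],
    [[0, 0, -2], 0],
    [[0, 0, -2], 0],
    [[0, 0, -1.5], 0],
    [[0, 0, -1.5], 0],
    [[0, 0, -1], 0],
    [[0, 0, -0.5], 0],
    [[0, 0, 0], 0]
  ]
}}

```text
time: 3.9
ee_pos: [0.5872, -0.0446, 0.0855]
eef_rot: [0.638, 0.77, -0.0, -0.0]
ft_force: [0.5, 0.1, -0.4]
width: 0.0874
grip_force: 0.0
```

>>> {"method": "drive_tool", "body": {
  "series": [
    [[0, 0, 0], 0],
    [[0, 0, 0], 0],
    [[0, 0, 0], 0],
    [[0, 0, 0], 0],
    [[0, 0, 0], 0],
    [[0, 0, 0], 0],
    [[0, 0, 0], 0],
    [[0, 0, 0], 0],
    [[0, 0, 0], 0],
    [[0, 0, 0], 0]
  ],
  "hand": 1,
  "newtons": 25
}}

```text
time: 5.15
ee_pos: [0.587, -0.0446, 0.0855]
eef_rot: [0.638, 0.77, -0.0, -0.0]
ft_force: [-1.6, -0.6, 1.0]
width: 0.0194
grip_force: 24.7
```

>>> {"method": "drive_tool", "body": {
  "series": [
    [[0, 0, 0.4], 0],
    [[0, 0, 0.5], 0],
    [[0, 0, 0.6], 0],
    [[0, 0, 0.7], 0],
    [[0, 0, 0.8], 0],
    [[0, 0, 1], 0],
    [[0, 0, 1.5], 0],
    [[0, 0, 2], 0],
    [[0, 0, 2], 0],
    [[0, 0, 1.5], 0]
  ]
}}

```text
time: 6.4
ee_pos: [0.5875, -0.0447, 0.1972]
eef_rot: [0.638, 0.77, 0.0, 0.0]
ft_force: [0.1, 0.6, -1.4]
width: 0.0191
grip_force: 24.7
```

```bash
python3 - <<'E'
from h import *
c,s=wrist("w2");print(s["ee_pos"],s["ft_force"],s["width"])
cv2.imwrite("pics/w2c.png",c["color"][100:400,150:500,::-1])
E
```

```text
[ 0.58752409 -0.04465612  0.19723151] [ 0.11031943  0.64680882 -1.36538328] 0.01910362347510643
```

View pics/w2c.png

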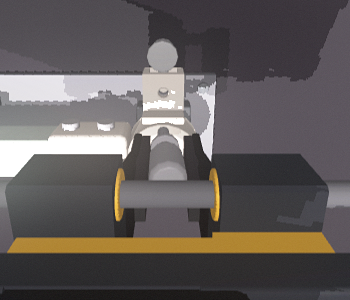

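The pin (crop (165,155)) is held upright with the hole below it empty. Carrying it to the tray.

>>> {"method": "drive_tool", "body": {
  "series": [
    [[-0.5, 1.5, 1], 0],
    [[-1.5, 3, 1], 0],
    [[-1.5, 3.3, 0], 0],
    [[-1.7, 3.5, 0], 0],
    [[-1.8, 3.7, 0], 0],
    [[-1.8, 3.7, 0], 0],
    [[-1.8, 3.7, 0], 0],
    [[-1.7, 3.6, 0], 0],
    [[-1.2, 3, -1], 0],
    [[-0.8, 1.5, -2], 0]
  ]
}}

```text
time: 7.7
ee_pos: [0.4426, 0.2633, 0.1856]
eef_rot: [0.637, 0.771, 0.001, -0.0]
ft_force: [-0.4, -0.3, -0.7]
width: 0.0192
grip_force: 24.7
```

>>> {"method": "drive_tool", "body": {
  "series": [
    [[0, 0, -2.5], 0],
    [[0, 0, -2.5], 0],
    [[0, 0, -2.5], 0],
    [[0, 0, -2], 0],
    [[0, 0, -1.5], 0],
    [[0, 0, -1], 0],
    [[0, 0, -0.7], 0],
    [[0, 0, -0.5], 0],
    [[0, 0, -0.3], 0],
    [[0, 0, 0], 0]
  ]
}}

```text
time: 8.95
ee_pos: [0.4443, 0.2604, 0.0506]
eef_rot: [0.638, 0.77, 0.0, 0.0]
ft_force: [-0.7, 0.0, -0.2]
width: 0.0192
grip_force: 24.7
```

>>> {"method": "drive_tool", "body": {
  "series": [
    [[0, 0, -0.1], 0],
    [[0, 0, -0.1], 0],
    [[0, 0, -0.1], 0],
    [[0, 0, -0.1], 0],
    [[0, 0, -0.1], 0],
    [[0, 0, -0.05], 0],
    [[0, 0, 0], 0],
    [[0, 0, 0], 0],
    [[0, 0, 0], 0],
    [[0, 0, 0], 0]
  ],
  "newtons": 5
}}

```text
time: 10.2
ee_pos: [0.4442, 0.2604, 0.0451]
eef_rot: [0.638, 0.77, 0.0, 0.0]
ft_force: [0.4, -0.2, 0.2]
width: 0.0201
grip_force: 5.0
```

>>> {"method": "drive_tool", "body": {
  "series": [
    [[-0.1, 0.5, -0.15], 0],
    [[-0.1, 0.5, -0.1], 0],
    [[-0.1, 0.5, -0.15], 0],
    [[-0.1, 0.5, -0.2], 0],
    [[-0.1, 0.5, -0.25], 0],
    [[-0.1, 0.45, -0.3], 0],
    [[-0.1, 0.4, -0.35], 0],
    [[-0.05, 0.4, -0.35], 0],
    [[-0.05, 0.35, -0.3], 0],
    [[0, 0, 0], 0]
  ]
}}

```text
time: 11.45
ee_pos: [0.4361, 0.3016, 0.0233]
eef_rot: [0.638, 0.77, -0.0, 0.0]
ft_force: [0.2, -0.6, 0.3]
width: 0.0198
grip_force: 5.0
```

```bash
python3 - <<'E'
from h import *
c,s=wrist("w3");print(s["ee_pos"],s["ft_force"],s["width"])
cv2.imwrite("pics/w3c.png",c["color"][50:400,130:520,::-1])
E
```

```text
[0.43610711 0.30161134 0.02329843] [ 0.18354091 -0.55688624  0.25085319] 0.019776977642349227
```

View pics/w3c.png

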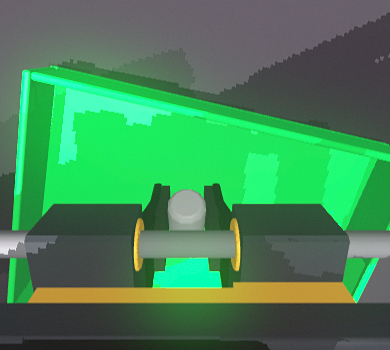

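The knob end faces the far wall at crop (187,207): the pin has tilted well over, shank trailing on the floor. Releasing with a small opening, then fully, and rising.

>>> {"method": "drive_tool", "body": {
  "series": [
    [[0, 0, 0], 0],
    [[0, 0, 0], 0],
    [[0, 0, 0], 0],
    [[0, 0, 0], 0],
    [[0, 0, 0], 0],
    [[0, 0, 0], 0],
    [[0, 0, 0], 0],
    [[0, 0, 0], 0],
    [[0, 0, 0], 0],
    [[0, 0, 0], 0]
  ],
  "hand": 0.6
}}

```text
time: 12.75
ee_pos: [0.4362, 0.3014, 0.0236]
eef_rot: [0.638, 0.77, 0.0, 0.0]
ft_force: [0.5, 0.4, -0.6]
width: 0.0348
grip_force: 0.0
```

>>> {"method": "drive_tool", "body": {
  "series": [
    [[0, 0, 0.5], 0],
    [[0, 0, 1], 0],
    [[0, 0, 1.5], 0],
    [[0, 0, 2], 0],
    [[0, 0, 2.5], 0],
    [[0, 0, 2.5], 0],
    [[0, 0, 2.5], 0],
    [[0, 0, 2.5], 0],
    [[0, 0, 2], 0],
    [[0, 0, 1.5], 0]
  ]
}}

```text
time: 14.0
ee_pos: [0.4364, 0.3015, 0.2105]
eef_rot: [0.638, 0.77, 0.001, 0.0]
ft_force: [-0.7, 1.2, -0.2]
width: 0.0347
grip_force: 0.0
```

```bash
python3 - <<'E'
from h import *
c,s=wrist("w4");print(s["ee_pos"],s["ft_force"],s["width"])
E
```

```text
[0.43643504 0.30149073 0.21049026] [-0.68154589  1.16416491 -0.21063246] 0.03471621724100115
```

View pics/w4.png

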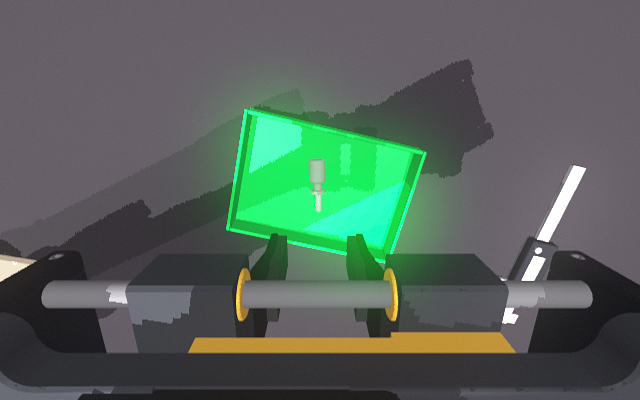

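The pin lies flat in the tray at (317,185). On to the latch handle, jaws turned 90° to close along the fixture's y.

>>> {"method": "drive_tool", "body": {
  "series": [
    [[0.5, -1.5, 0], -9],
    [[1.5, -3, 0], -9],
    [[1.7, -3.5, 0], -9],
    [[1.7, -3.8, 0], -9],
    [[1.7, -3.8, 0], -9],
    [[1.7, -3.8, 0], -9],
    [[1.7, -3.6, 0], -9],
    [[1.7, -3.4, 0], -9],
    [[1.3, -2.6, 0], -9],
    [[0.7, -1.2, 0], -9]
  ],
  "hand": 0.4,
  "newtons": 40
}}

```text
time: 15.3
ee_pos: [0.5784, -0.0026, 0.2085]
eef_rot: [0.996, 0.089, -0.0, 0.0]
ft_force: [-0.1, 0.1, -0.8]
width: 0.052
grip_force: 0.0
```

>>> {"method": "drive_tool", "body": {
  "series": [
    [[0, 0, 0], 0],
    [[0, 0, 0], 0],
    [[0, 0, 0], 0],
    [[0, 0, 0], 0],
    [[0, 0, 0], 0],
    [[0, 0, 0], 0],
    [[0, 0, 0], 0],
    [[0, 0, 0], 0],
    [[0, 0, 0], 0],
    [[0, 0, 0], 0]
  ]
}}

```text
time: 16.55
ee_pos: [0.5782, -0.0006, 0.2085]
eef_rot: [0.996, 0.093, -0.0, 0.0]
ft_force: [0.2, 0.6, 0.4]
width: 0.0523
grip_force: 0.0
```

```bash
python3 - <<'E'
from h import *
c,s=wrist("w5");print(s["ee_pos"],s["ft_force"],s["width"],s["joint_positions"],Ro.from_quat(s["eef_rot"]).as_matrix().round(3))
print(proj(c,np.array((.578,-.0005,.123))))
E
```

```text
[ 0.5782128  -0.0006149   0.20854648] [0.21762969 0.60924485 0.43371726] 0.05230174385802314 [-0.62234063  0.27136811  0.65307288  1.65095058 -0.17084597  1.27726432
 -1.32150129] [[ 0.983  0.186 -0.   ]
 [ 0.186 -0.983 -0.   ]
 [-0.     0.    -1.   ]]
[316.9 208.6]
```

View pics/w5.png

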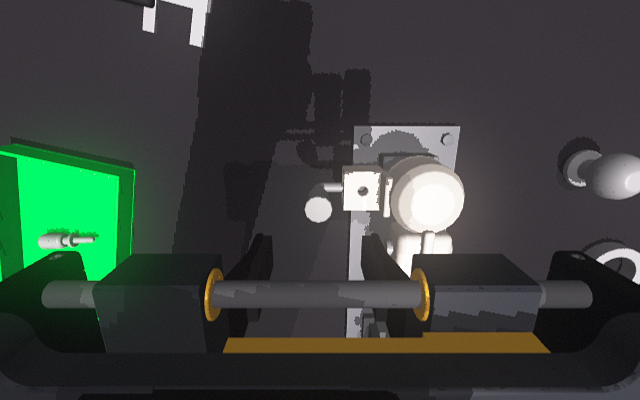

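Grip top at (318,209), predicted (317,208.6): aligned. Descend and close.

>>> {"method": "drive_tool", "body": {
  "series": [
    [[0, 0, -2], 0],
    [[0, 0, -2], 0],
    [[0, 0, -2], 0],
    [[0, 0, -1.5], 0],
    [[0, 0, -1.3], 0],
    [[0, 0, -1], 0],
    [[0, 0, -0.8], 0],
    [[0, 0, -0.5], 0],
    [[0, 0, -0.2], 0],
    [[0, 0, 0], 0]
  ]
}}

```text
time: 17.85
ee_pos: [0.5783, -0.0006, 0.0957]
eef_rot: [0.996, 0.093, 0.0, 0.0]
ft_force: [0.3, -0.2, -0.4]
width: 0.0521
grip_force: 0.0
```

>>> {"method": "drive_tool", "body": {
  "series": [
    [[0, 0, 0], 0],
    [[0, 0, 0], 0],
    [[0, 0, 0], 0],
    [[0, 0, 0], 0],
    [[0, 0, 0], 0],
    [[0, 0, 0], 0],
    [[0, 0, 0], 0],
    [[0, 0, 0], 0],
    [[0, 0, 0], 0],
    [[0, 0, 0], 0]
  ],
  "hand": 1,
  "newtons": 35
}}

```text
time: 19.1
ee_pos: [0.5782, -0.0006, 0.0956]
eef_rot: [0.996, 0.093, 0.0, 0.0]
ft_force: [1.0, -4.1, -1.1]
width: 0.0204
grip_force: 34.6
```

>>> {"method": "drive_tool", "body": {
  "series": [
    [[-0.03, 0.15, 0], 0],
    [[-0.04, 0.2, 0], 0],
    [[-0.04, 0.2, 0], 0],
    [[-0.04, 0.2, 0], 0],
    [[-0.04, 0.2, 0], 0],
    [[-0.04, 0.2, 0], 0],
    [[-0.03, 0.2, 0], 0],
    [[-0.03, 0.15, 0], 0],
    [[0, 0, 0], 0],
    [[0, 0, 0], 0]
  ]
}}

```text
time: 20.35
ee_pos: [0.5756, 0.0134, 0.0956]
eef_rot: [0.996, 0.093, 0.0, 0.001]
ft_force: [3.6, -8.9, -2.2]
width: 0.0202
grip_force: 34.5
```

>>> {"method": "drive_tool", "body": {
  "series": [
    [[-0.02, 0.1, 0], 0],
    [[0, 0, 0], 0],
    [[-0.07, -0.01, 0.55], 0],
    [[-0.08, -0.02, 0.55], 0],
    [[-0.1, -0.02, 0.55], 0],
    [[-0.11, -0.02, 0.55], 0],
    [[-0.12, -0.02, 0.55], 0],
    [[-0.14, -0.03, 0.53], 0],
    [[-0.15, -0.03, 0.53], 0],
    [[-0.16, -0.03, 0.53], 0]
  ]
}}

```text
time: 21.6
ee_pos: [0.5639, 0.012, 0.1377]
eef_rot: [0.996, 0.093, -0.002, 0.001]
ft_force: [-2.6, -10.1, -7.7]
width: 0.02
grip_force: 34.4
```

```bash
python3 - <<'E'
from h import *
from bench import r,vision
s=r.read_state();print(s["ee_pos"],s["ft_force"],s["torque"],s["width"])
c=vision.camera("scene");cv2.imwrite("pics/s2.png",cv2.resize(c["color"][100:300,200:470,::-1],None,fx=2.5,fy=2.5))
E
```

```text
[0.56387376 0.01201811 0.13768025] [ -2.63174595 -10.11817271  -7.70958915] [-1.87520529  0.48685467  0.06301147] 0.01999561638769283
```

View pics/s2.png

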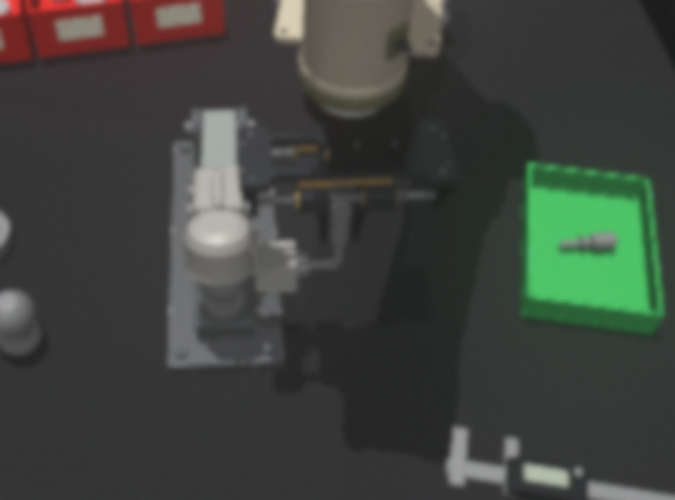

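The cap is off the ball (ball visible at crop (225,295)), pin lies in the tray. Continue along the arc.

>>> {"method": "drive_tool", "body": {
  "series": [
    [[-0.22, -0.04, 0.62], 0],
    [[-0.24, -0.05, 0.62], 0],
    [[-0.26, -0.05, 0.61], 0],
    [[-0.28, -0.05, 0.61], 0],
    [[-0.29, -0.06, 0.6], 0],
    [[-0.3, -0.06, 0.6], 0],
    [[-0.32, -0.06, 0.58], 0],
    [[-0.33, -0.06, 0.58], 0],
    [[-0.34, -0.06, 0.57], 0],
    [[0, 0, 0], 0]
  ]
}}

```text
time: 22.9
ee_pos: [0.536, 0.0066, 0.1902]
eef_rot: [0.996, 0.092, -0.005, 0.001]
ft_force: [-7.6, -9.4, -12.7]
width: 0.0198
grip_force: 35.4
```

>>> {"method": "drive_tool", "body": {
  "series": [
    [[0, 0, 0], 0],
    [[0, 0, 0], 0],
    [[0, 0, 0], 0],
    [[0, 0, 0], 0],
    [[0, 0, 0], 0],
    [[0, 0, 0], 0],
    [[0, 0, 0], 0],
    [[0, 0, 0], 0],
    [[0, 0, 0], 0],
    [[0, 0, 0], 0]
  ]
}}

```text
time: 24.15
ee_pos: [0.5362, 0.0067, 0.1899]
eef_rot: [0.996, 0.092, -0.005, 0.001]
ft_force: [-7.6, -10.8, -13.5]
width: 0.0201
grip_force: 35.4
```

```bash
python3 - <<'E'
from h import *
from bench import r,vision
s=r.read_state();print(s["ee_pos"],s["ft_force"],s["torque"],s["width"])
c=vision.camera("scene");cv2.imwrite("pics/s3.png",cv2.resize(c["color"][100:300,200:470,::-1],None,fx=2.5,fy=2.5))
b=np.array([.5965,-.0995]);u=np.array([.983,.186])
for h in(.09,.1,.11):
    th=np.arcsin(h/.22);p=b+u*(.22*np.cos(th)-.031*np.sin(th)-.22)
    q=proj(c,np.array([*p,.08+h+.031*np.cos(th)]));print(h,(q-[200,100])*2.5)
E
```

```text
[0.53616044 0.0067277  0.18989066] [ -7.623994   -10.81891302 -13.49234076] [-2.06259458  1.56224898  0.07050795] 0.020102698163080746
0.09 [216.25 170.5 ]
0.1 [215.75 158.5 ]
0.11 [215.   146.25]
```

View pics/s3.png

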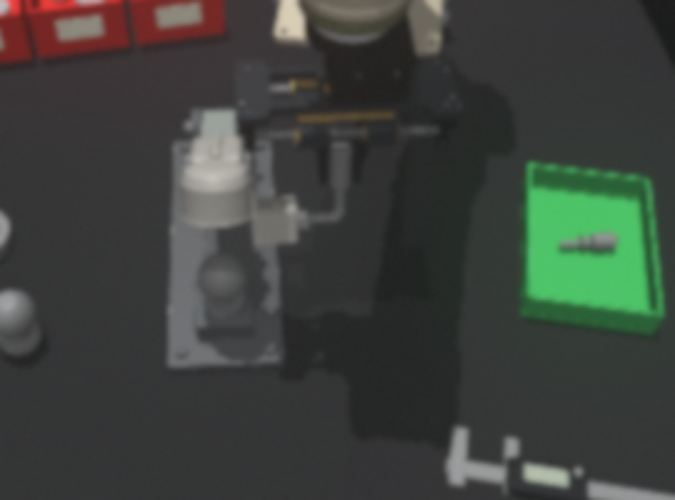

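Cap top near crop (216,163), which matches a lift of about 9.6 cm; the ball is clear and the other things have not moved. One small nudge, then hand in.

>>> {"method": "drive_tool", "body": {
  "series": [
    [[-0.1, -0.02, 0.15], 0],
    [[-0.1, -0.02, 0.15], 0],
    [[0, 0, 0], 0],
    [[0, 0, 0], 0],
    [[0, 0, 0], 0],
    [[0, 0, 0], 0],
    [[0, 0, 0], 0],
    [[0, 0, 0], 0],
    [[0, 0, 0], 0],
    [[0, 0, 0], 0]
  ]
}}

```text
time: 25.45
ee_pos: [0.534, 0.0064, 0.1928]
eef_rot: [0.996, 0.092, -0.005, 0.001]
ft_force: [-8.2, -10.8, -13.8]
width: 0.0199
grip_force: 35.4
```

```bash
python3 -c "
from bench import r
s=r.read_state();print(s['ee_pos'],s['ft_force'],s['width'],abs(s['joint_vel']).max());print(r.close_job())"
```

```text
[0.53403744 0.0063511  0.19277554] [ -8.16463341 -10.83577619 -13.80413077] 0.019912422189139814 0.0013897129528667312
the job is handed in; nothing more can be done
None
```

The job is handed in at about 25 s: the safety pin lies in the green tray, and the coupler is about 10 cm above its seat by my camera estimate, held by the latch handle with the ball clear; I did not touch the ring gauge, spare ball or caliper.

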